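Fetch the loupe from under the drying rack with a reacher

ROBOT

A 6-joint arm with a two-finger parallel gripper is mounted at the origin on a cart in front of the work surface, level with it; the furniture and walls round the work are solid. World frame = base frame: x ahead of the robot, y to its left, z up, the work surface at z = 0. Lengths are in m, angles in rad, forces in N, time in s.
With the tool pointing down it reaches from about 0.225 to 0.875 m from the base axis. Payload 3.4 kg.
Tool frame: the origin (TCP) lies at the very end of the fingers, on their centre line; the grasp point (between the pads) lies 19 mm behind it; z points along the fingers, y is the line along which they close (so a half turn about z gives the same grasp; the last joint's range is limited). The gripper opens to 85 mm and grips with 20 to 120 N. Pads are 22 mm wide; open, the fingers measure 114 mm over their backs; the gripper's body (76 mm by 85 mm) begins 54 mm behind the grasp point. The pads swing forward as they close: fully open they stand 13 mm farther back than shut.
Start: joints at [1.206, 0.276, 1.505, -0, 1.361, -0.121], TCP at [0.139, 0.558, 0.231] pointing down, gripper open.
Joint ranges: [-2.89, 2.89], [-0.75, 2.08], [0.22, 2.7], [-1.18, 4.32], [0.11, 2.71], [-2.7, 2.7]. Speed limits (rad/s): [2.57, 2.57, 3.14, 3.14, 3.14, 3.14].

INTERFACE

Orientations are given as a unit quaternion [w, x, y, z].
In Python, from rig import get_state, optics, sign_off gives the robot as it stands.
- The arm moves only by the tool send_rows, never from a script. Its argument "increments" is a list of rows, each an object with "gripper": the gripper's target within -1 to 1 (shut at 1, half-way at 0, fully open at -1); "linear": the shift along the world's x, y, z in m, a list of three; "delta_rot": the turn, a rotation vector about the world's x, y, z in rad, a list of three. In form: [{"gripper": gripper, "linear": [dx, dy, dz], "delta_rot": [rx, ry, rz]}, ...]. A call has 1 to 8 rows; each row is the pose to reach, as a shift and turn from the pose commanded when the call began; what a row does not reach only later rows make up. A row lasts 1/10 s, in which the tool goes at most 50 mm and 8.59 degrees, less where a joint would pass 70% of its speed; a pose out of reach is approached as far as the arm can. A call with a gripper value outside its range is refused whole. The fingers move at their own pace and stop on an object; "newtons" is the grip in N (left out, the last holds). Time passes only in rows, so rows that repeat a pose let the fingers close. It gives the time, the measured TCP pose, the force, the opening and the grip force at its end, in the units of the state.
- get_state(): the state, without advancing time (a new reading comes with each control period).
- optics.get_image(name): name is "side" or "top"; returns a dict with "pixels" (400x640x3 uint8, blue, green, red), "K" (3x3 intrinsics, pixels), "rvec" (rotation vector, rad) and "tvec" (3), from world to camera coordinates, as OpenCV has them. Camera axes: x right, y down, z forward; pixel columns grow to the right and rows downward; lengths in m; the calibration is good to about 2 mm. A picture is of the moment at which its call begins. There is no depth.
- sign_off(): hands the job in; it is judged then, once.
The state is a dict: "clock": time; "qpos": joint angles; "qd": joint speeds; "effort": joint torques, N m; "position": TCP position; "ee_rot": TCP orientation; "contact_force": force on the tool from outside, world axes, zero at the start; "moment": the same for the moment, N m; "width": finger opening in m; "gripper_force": force on a finger pad.
Only numpy, scipy, OpenCV 4.12 (cv2) and the standard library are available. Lean on these libraries where they do the work, as an engineer would, in place of code of your own. Each camera call takes 0.05 s, during which the arm holds its last target. There are 200 camera calls.

TASK

The black loupe has slid under the low drying rack. Using only the reacher, slid in flat through the open front without forcing it against the rack, squeeze its trigger until the jaws hold the loupe, gently because its barrel cracks easily, and draw it out held in the jaws until it stands upright well clear in front of the rack. Then let go, leave the reacher lying on the bench, and leave the other things where they are.

Things in the scene. Friction and masses are not known exactly. Their poses are not given: they have to be found in the camera images.
- rack: Fixed drying rack of bright steel rods on four legs, 180 mm deep (its x), 248 mm wide (its y), deck rods 24 mm apart; the space below is 48 mm high, the deck's top at 59 mm. Origin on the bench below its centre. The open front is at x = -90 mm, +x is the way in; legs 14 mm thick at x = +-86, y = +-120 mm.
- loupe: Black round loupe, 37 mm diameter, 28 mm tall, about 50 g, standing on the bench under the rack, 65 to 95 mm in from the front edge, 50 mm to one side of the rack's middle. Origin at the centre of its underside, z up. Cracks if a jaw presses it with more than 8 N; 2 N on each jaw is the least for a proper hold, 3 to 6 N is good. The robot itself must not touch it.
- reacher: Loose reacher lying flat on its glides, 270 mm long, 0.37 kg, jaws towards its +x, z up; origin on the bench below the middle of its grip. Grip: black fixed handle half (outer face y = -31 mm) and red trigger (outer face y = +31 mm when free), 3 to 38 mm high. Shaft and jaws are at most 30 mm high. Slide it along the bench by its grip.
- reacher_grip (a point): Middle of the reacher's grip, 22 mm above its underside; axes as the reacher's. Take handle and trigger between the fingers here, from above; shoulders 3.5 mm high leave 38 mm free along x. If the fingers close evenly, the whole reacher shifts to its +y by half the trigger travel.
- reacher_mouth (a point): Middle of the reacher's open mouth, 180 mm ahead of the grip, 14 mm above its underside; axes as the reacher's. The loupe should stand here before squeezing. With the trigger free the mouth here spans y = -26.5 (+-3) to about +28 mm, and is wider at the tips; pads from 22 mm behind to 28 mm ahead of this point.
- reacher_trigger (a joint): Trigger travel in m: 0 free, 0.024 fully squeezed. Its return spring pushes with 3 N when free, 0.1 N more per mm. Each jaw presses the loupe with about 0.8 times what the fingers press on the trigger beyond this spring. Once the jaws have the loupe, each further mm of squeeze adds about 4 N; a full squeeze cracks it.
- reacher_jaw: Moving jaw of the reacher (+y side), aluminium with rubber pad, 76 mm long, 8 mm thick; origin at its pivot, 136 mm ahead of the grip. Squeezing the trigger swings it towards the other jaw.
- reacher_set_jaw: The other jaw (-y side), 76 mm long, 8 mm thick, brass thumbscrew; origin at its root, 136 mm ahead of the grip; pad face 6 mm to its +y. It does not move with the trigger, but is set anew each time, up to 3 mm wider or narrower, so the trigger travel at which the jaws have the loupe (15 to 22 mm) must be felt.
- ball_bearing: Ball bearing, 47 mm diameter, 14 mm tall, lying loose under the rack on the other side; leave it there.
- master_ring: Black and steel setting ring, 62 mm diameter, 18 mm tall, lying loose on the bench to the right of the work; leave it there.
- spanner: Small open-ended spanner, 151 mm long, lying loose on the bench to the right of the work; leave it there.
Mind the look-alikes: they are no part of the job. Leave any purple or red look-alike of the loupe alone.

How it is judged:
By the outcome, as a careful person would: the job done as asked, in the order asked, and still so for the second after the job is handed in, with the robot touching nothing.
It also fails if it takes over 67 s, if anything falls off the work surface, if the arm or the gripper's body presses on something with over 40 N, if the wrist force passes 120 N, or if a joint passes its speed limit or range.

## Working session

There is one attempt and no reset: what is moved stays moved. The work goes in short steps, Python scripts to look and compute and a tool call to move; the robot and the scene stay as the last step left them, time stands still between calls to the robot, and variables do not carry over. Pictures are saved under pics/ and viewed, at most 10 in all, crops included, and the job is handed in when it is done.

Besides the shell and the picture viewer there is one more tool, called after "Emit:" by a JSON object that holds its "method" and its "body", one argument or row to a line. send_rows: Moves the arm, as the interface text tells. Its arguments: {"type":"object","properties":{"increments":{"type":"array"},"newtons":{"type":"number"}},"required":["increments"]}

```bash
mkdir -p pics; cat > h.py <<'E'
import numpy as np, cv2
from rig import get_state, optics, sign_off
def snap(name,fn):
    d=optics.get_image(name); cv2.imwrite('pics/'+fn,d['pixels']); np.savez('pics/'+fn+'.npz',**{k:np.array(d[k]) for k in d}); return d
def ray(d,uv,z):
    R=cv2.Rodrigues(np.array(d['rvec'],float))[0]; t=np.array(d['tvec'],float).ravel()
    out=[]
    for u,v in uv:
        r=R.T@np.linalg.inv(np.array(d['K']))@[u,v,1]; c=-R.T@t
        out.append((c+r*(z-c[2])/r[2])[:2])
    return np.array(out)
def proj(d,P):
    return cv2.projectPoints(np.array(P,float),np.array(d['rvec'],float),np.array(d['tvec'],float),np.array(d['K'],float),None)[0].reshape(-1,2)
E
python3 - <<'E'
from h import *
for n in('top','side'):
    d=snap(n,n+'0.png'); R=cv2.Rodrigues(np.array(d['rvec'],float))[0]; print(n,-R.T@np.array(d['tvec']).ravel(),R[2],np.array(d['K'])[0,0])
print(get_state())
E
```

```text
top [ 0.43702771 -0.01678023  1.0700443 ] [ 0.12506775  0.01833816 -0.99197871] 396.13021243248863
side [0.87827823 0.67362966 0.77691039] [-0.31574819 -0.64277547 -0.69795614] 473.16649321419163
{'clock': 0.1, 'qpos': array([ 1.20603787e+00,  2.76502661e-01,  1.50597305e+00,  1.02020436e-05,
        1.36068984e+00, -1.21009637e-01]), 'qd': array([ 0.00046576, -0.0003405 , -0.00294103, -0.0005096 ,  0.00144261,
       -0.00039616]), 'effort': array([ 6.93318016e-04, -4.17702270e+01, -2.46403313e+01, -2.55737132e-04,
        5.76756138e-03,  1.94893846e-05]), 'position': array([0.13861652, 0.55757607, 0.23055614]), 'ee_rot': array([-1.93985372e-04,  1.21573948e-01,  9.92582065e-01, -7.62167498e-04]), 'contact_force': array([0.45183769, 0.43652779, 0.23471093]), 'moment': array([-0.04394148,  0.07536685,  0.00048472]), 'gripper_force': 0.0, 'width': 0.08542236118613744}
```

View pics/top0.png

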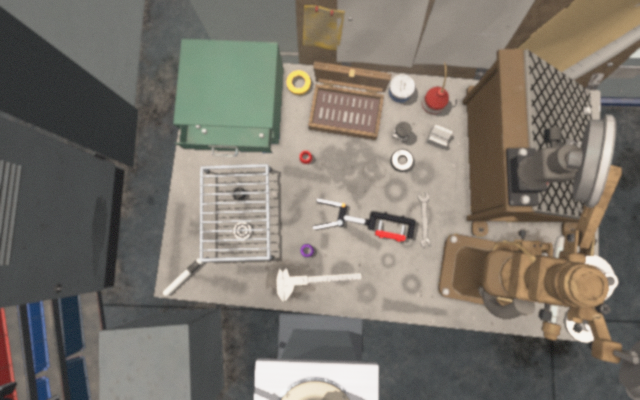

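View pics/side0.png

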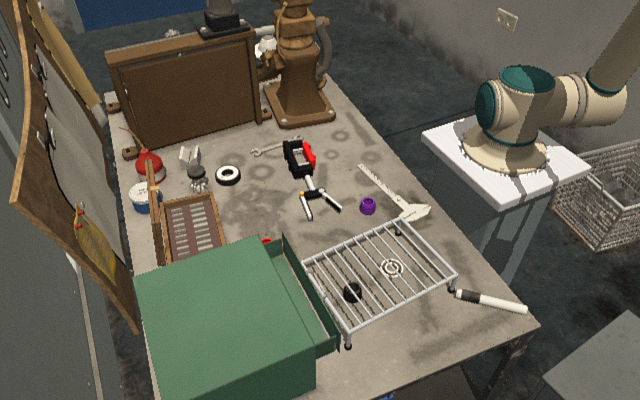

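```bash
python3 - <<'E'
from h import *
d=dict(np.load('pics/top0.png.npz')); p=d['pixels']
a=cv2.resize(p[150:280,190:440],None,fx=3.2,fy=3.2,interpolation=cv2.INTER_CUBIC)
cv2.imwrite('pics/topcrop.png',a)
for n,z,uv in (('rackdeck corners',.059,[(202,168),(270,165),(271,258),(203,261)]),('loupe',.028,[(239,193)]),('ball',.014,[(242,230)]),('grip',.038,[(392,226)]),('mouth',.028,[(330,213)]),('purple',.028,[(308,250)])):
    print(n,ray(d,uv,z).round(3).tolist())
E
```

```text
rackdeck corners [[0.643, 0.315], [0.656, 0.137], [0.416, 0.124], [0.403, 0.296]]
loupe [[0.584, 0.221]]
ball [[0.486, 0.211]]
grip [[0.507, -0.185]]
mouth [[0.537, -0.023]]
purple [[0.439, 0.032]]
```

View pics/topcrop.png

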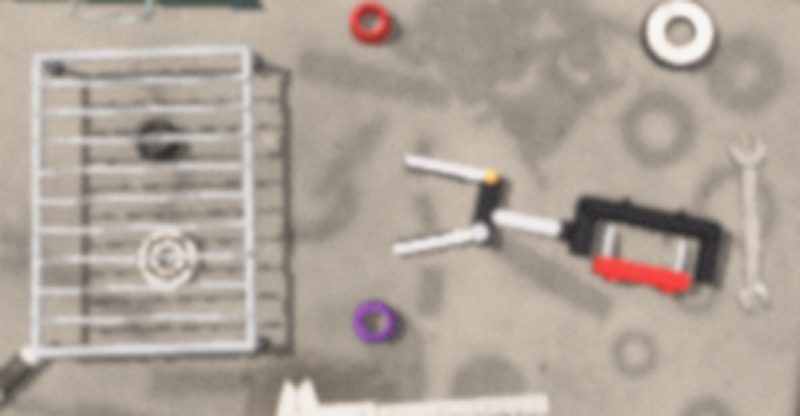

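Top view: the black loupe is at about (239,193) under the rack. The bearing is at (242,230). The look-alikes are purple (308,250) and red (306,157). The only black one of the right size under the rack is (239,193), and the crop confirms it. Next I fit the poses more closely.

```bash
cat > fit.py <<'E'
from h import *
from scipy.optimize import least_squares
def fit(d,model,uv,x0):
    def f(x):
        c,s=np.cos(x[2]),np.sin(x[2]); m=np.array(model,float)
        P=np.c_[x[0]+c*m[:,0]-s*m[:,1],x[1]+s*m[:,0]+c*m[:,1],m[:,2]]
        return (proj(d,P)-uv).ravel()
    r=least_squares(f,x0,loss='soft_l1'); return r.x,r.fun.reshape(-1,2)
E
python3 - <<'E'
from fit import *
d=dict(np.load('pics/top0.png.npz')); C=lambda a:np.array(a)/3.2+[190,150]-.35
# rack corners (deck outer centre lines)
r,e=fit(d,[(86,-120,59),(-86,-120,59),(-86,120,59),(86,120,59)]and[(.086,-.12,.055),(-.086,-.12,.055),(-.086,.12,.055),(.086,.12,.055)],C([(40,57),(248,51),(252,345),(38,350)]),[.53,.22,1.63])
print('rack',r.round(4),np.degrees(r[2]),e.round(1).tolist())
# reacher: shaft centre, trigger outer face, jaw roots
m=[(.136,-.034,.02),(.06,0,.02),(.12,0,.02),(0,.028,.038),(.0,-.028,.038)]
q,e=fit(d,m,C([(490,178),(560,228),(503,216),(643,275),(650,210)]),[.507,-.185,1.39])
print('reacher',q.round(4),np.degrees(q[2]),e.round(1).tolist())
L=ray(d,C([(160,140)]),.02)[0]
c,s=np.cos(r[2]),np.sin(r[2]);v=L-r[:2]
print('loupe',L,'in rack',c*v[0]+s*v[1],-s*v[0]+c*v[1])
s_=dict(np.load('pics/side0.png.npz'))
print('loupe side',ray(s_,[(352,292)],.014), 'grip side proj',proj(s_,[(q[0],q[1],.03),(L[0],L[1],.014),(r[0],r[1],.059)]))
print('spanner/ring',ray(d,C([(750,150),(748,300),(680,32)]),.005))
E
```

```text
rack [0.5312 0.2231 1.6289] 93.32865869703124 [[-0.1, -0.3], [0.3, -0.5], [0.2, 0.2], [-0.3, 0.6]]
reacher [ 0.5089 -0.1843  1.4215] 81.44816019373224 [[-0.6, -1.2], [3.6, 0.7], [-0.9, 0.5], [-0.4, 0.2], [0.7, -0.6]]
loupe [0.58408638 0.22103585] in rack -0.005150228124872283 -0.052719283860496326
loupe side [[0.58432155 0.22719297]] grip side proj [[297.61053153 154.76798005]
 [350.53559165 289.57978492]
 [376.40127128 266.15129134]]
spanner/ring [[ 0.59117321 -0.27593924]
 [ 0.46501879 -0.27385028]
 [ 0.69152139 -0.21663825]]
```

Emit:
{"method": "send_rows", "body": {
  "increments": [
    {"gripper": -1,"linear": [0.369,-0.743,-0.1],"delta_rot": [0,0,-1.518]},
    {"gripper": -1,"linear": [0.369,-0.743,-0.1],"delta_rot": [0,0,-1.518]},
    {"gripper": -1,"linear": [0.369,-0.743,-0.1],"delta_rot": [0,0,-1.518]},
    {"gripper": -1,"linear": [0.369,-0.743,-0.1],"delta_rot": [0,0,-1.518]},
    {"gripper": -1,"linear": [0.369,-0.743,-0.1],"delta_rot": [0,0,-1.518]},
    {"gripper": -1,"linear": [0.369,-0.743,-0.1],"delta_rot": [0,0,-1.518]},
    {"gripper": -1,"linear": [0.369,-0.743,-0.1],"delta_rot": [0,0,-1.518]},
    {"gripper": -1,"linear": [0.369,-0.743,-0.1],"delta_rot": [0,0,-1.518]}
  ],
  "newtons": 20
}}

```text
clock: 0.9
position: [0.3156, 0.2005, 0.1832]
ee_rot: [0.0, 0.663, 0.749, 0.0]
contact_force: [1.7, 0.1, -0.8]
width: 0.0856
gripper_force: 0.0
```

Emit:
{"method": "send_rows", "body": {
  "increments": [
    {"gripper": -1,"linear": [0.192,-0.385,-0.053],"delta_rot": [0,0,-0.314]},
    {"gripper": -1,"linear": [0.192,-0.385,-0.053],"delta_rot": [0,0,-0.314]},
    {"gripper": -1,"linear": [0.192,-0.385,-0.053],"delta_rot": [0,0,-0.314]},
    {"gripper": -1,"linear": [0.192,-0.385,-0.053],"delta_rot": [0,0,-0.314]},
    {"gripper": -1,"linear": [0.192,-0.385,-0.053],"delta_rot": [0,0,-0.314]},
    {"gripper": -1,"linear": [0.192,-0.385,-0.053],"delta_rot": [0,0,-0.314]},
    {"gripper": -1,"linear": [0.192,-0.385,-0.053],"delta_rot": [0,0,-0.314]},
    {"gripper": -1,"linear": [0.192,-0.385,-0.053],"delta_rot": [0,0,-0.314]}
  ]
}}

```text
clock: 1.7
position: [0.4929, -0.1549, 0.134]
ee_rot: [-0.0, 0.77, 0.638, 0.0]
contact_force: [0.7, 1.0, 0.9]
width: 0.0856
gripper_force: 0.0
```

```bash
python3 - <<'E'
from h import *
d=snap('side','s1.png'); s=get_state(); print(s['position'],s['ee_rot'],s['contact_force'])
cv2.imwrite('pics/s1c.png',cv2.resize(d['pixels'][60:260,200:440],None,fx=3,fy=3,interpolation=cv2.INTER_CUBIC))
E
```

```text
[ 0.49796222 -0.16275117  0.13329545] [ 4.48841575e-03  7.70859725e-01  6.36988948e-01 -4.67793848e-04] [ 5.80593878 -6.57761952  0.44454936]
```

View pics/s1c.png

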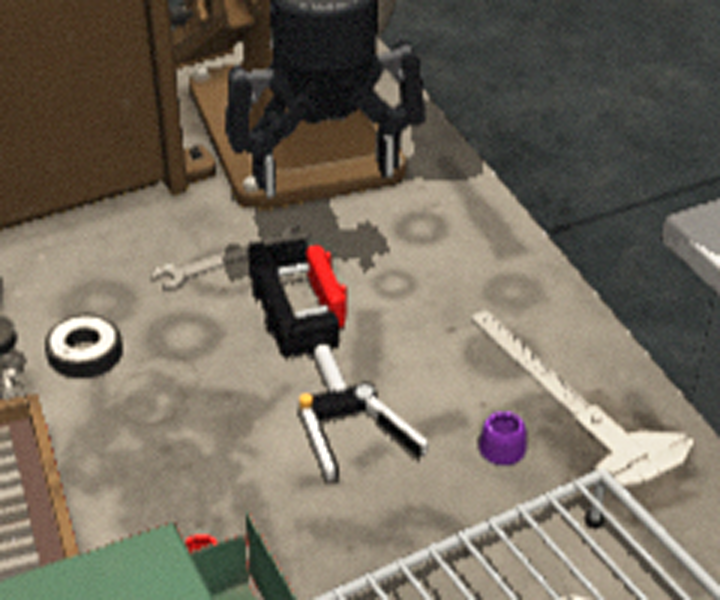

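Emit:
{"method": "send_rows", "body": {
  "increments": [
    {"gripper": -1,"linear": [0,0,0],"delta_rot": [0,0,0]},
    {"gripper": -1,"linear": [0,0,0],"delta_rot": [0,0,0]}
  ]
}}

```text
clock: 1.95
position: [0.4917, -0.1525, 0.1338]
ee_rot: [-0.001, 0.77, 0.638, -0.0]
contact_force: [-1.0, -0.4, 0.6]
width: 0.0852
gripper_force: 0.0
```

```bash
python3 - <<'E'
from h import *
d=dict(np.load('pics/s1.png.npz')); C=lambda u,v:(u/3+200-.33,v/3+60-.33)
print('root',ray(d,[C(335,400)],.022),'tips',ray(d,[C(330,468),C(421,440)],.028),'trig top mid',ray(d,[C(328,278)],.038),'handle mid',ray(d,[C(270,287)],.038))
E
```

```text
root [[ 0.53589593 -0.05051629]] tips [[0.57373398 0.01883602]
 [0.5003877  0.02333066]] trig top mid [[ 0.4833319 -0.1710318]] handle mid [[ 0.53137264 -0.18199343]]
```

Emit:
{"method": "send_rows", "body": {
  "increments": [
    {"gripper": -1,"linear": [0.016,-0.03,-0.03],"delta_rot": [0,0,-0.012]},
    {"gripper": -1,"linear": [0.016,-0.03,-0.07],"delta_rot": [0,0,-0.012]},
    {"gripper": -1,"linear": [0.016,-0.03,-0.095],"delta_rot": [0,0,-0.012]},
    {"gripper": -1,"linear": [0.016,-0.03,-0.115],"delta_rot": [0,0,-0.012]},
    {"gripper": -1,"linear": [0.016,-0.03,-0.13],"delta_rot": [0,0,-0.012]},
    {"gripper": -1,"linear": [0.016,-0.03,-0.13],"delta_rot": [0,0,-0.012]},
    {"gripper": -1,"linear": [0.016,-0.03,-0.13],"delta_rot": [0,0,-0.012]}
  ]
}}

```text
clock: 2.65
position: [0.5084, -0.1816, 0.0051]
ee_rot: [-0.0, 0.773, 0.634, 0.0]
contact_force: [0.9, 0.1, 0.4]
width: 0.0854
gripper_force: 0.0
```

```bash
python3 - <<'E'
from h import *
d=snap('side','s2.png'); s=get_state(); print(s['position'],s['ee_rot'],s['contact_force'])
e=snap('top','t2.png')
a=cv2.resize(d['pixels'][100:230,240:380],None,fx=4,fy=4,interpolation=cv2.INTER_CUBIC)[:520]
cv2.imwrite('pics/c2.png',a)
E
```

```text
[ 0.50894318 -0.18215514  0.00555197] [5.45574566e-04 7.73449571e-01 6.33857536e-01 2.97072193e-04] [-0.17803544 -0.87872842  0.31979098]
```

View pics/c2.png

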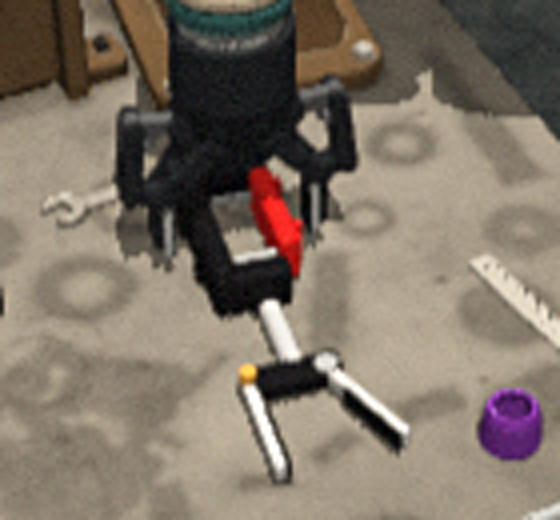

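Emit:
{"method": "send_rows", "body": {
  "increments": [
    {"gripper": -0.5,"linear": [0,0,-0.002],"delta_rot": [0,0,0]},
    {"gripper": -0.45,"linear": [0,0,-0.002],"delta_rot": [0,0,0]},
    {"gripper": -0.4,"linear": [0,0,-0.002],"delta_rot": [0,0,0]},
    {"gripper": -0.4,"linear": [0,0,-0.002],"delta_rot": [0,0,0]},
    {"gripper": -0.4,"linear": [0,0,-0.002],"delta_rot": [0,0,0]},
    {"gripper": -0.4,"linear": [0,0,-0.002],"delta_rot": [0,0,0]}
  ]
}}

```text
clock: 3.35
position: [0.5087, -0.183, 0.0027]
ee_rot: [0.0, 0.774, 0.633, 0.0]
contact_force: [-0.5, 1.4, 4.9]
width: 0.0602
gripper_force: 2.7
```

Emit:
{"method": "send_rows", "body": {
  "increments": [
    {"gripper": -0.38,"linear": [0,0,0.002],"delta_rot": [0,0,0]},
    {"gripper": -0.38,"linear": [0,0,0.002],"delta_rot": [0,0,0]},
    {"gripper": -0.38,"linear": [0,0,0.002],"delta_rot": [0,0,0]}
  ]
}}

```text
clock: 3.65
position: [0.5084, -0.1829, 0.004]
ee_rot: [-0.0, 0.774, 0.633, -0.0]
contact_force: [0.1, 0.0, -3.3]
width: 0.0588
gripper_force: 3.5
```

Emit:
{"method": "send_rows", "body": {
  "increments": [
    {"gripper": -0.38,"linear": [0.004,0.004,-0.0005],"delta_rot": [0,0,0.016]},
    {"gripper": -0.38,"linear": [0.01,0.01,-0.0005],"delta_rot": [0,0,0.035]},
    {"gripper": -0.38,"linear": [0.018,0.017,-0.0005],"delta_rot": [0,0,0.06]},
    {"gripper": -0.38,"linear": [0.026,0.024,-0.0005],"delta_rot": [0,0,0.085]},
    {"gripper": -0.38,"linear": [0.034,0.031,-0.0005],"delta_rot": [0,0,0.11]},
    {"gripper": -0.38,"linear": [0.042,0.038,-0.0005],"delta_rot": [0,0,0.135]},
    {"gripper": -0.38,"linear": [0.05,0.045,-0.0005],"delta_rot": [0,0,0.16]},
    {"gripper": -0.38,"linear": [0.055,0.05,-0.0005],"delta_rot": [0,0,0.175]}
  ]
}}

```text
clock: 4.45
position: [0.5647, -0.1321, 0.0041]
ee_rot: [0.0, 0.715, 0.699, 0.0]
contact_force: [0.2, -0.8, -2.8]
width: 0.0591
gripper_force: 3.3
```

Emit:
{"method": "send_rows", "body": {
  "increments": [
    {"gripper": -0.38,"linear": [0.006,0.005,0],"delta_rot": [0,0,0.015]},
    {"gripper": -0.38,"linear": [0.014,0.012,0],"delta_rot": [0,0,0.03]},
    {"gripper": -0.38,"linear": [0.022,0.02,0],"delta_rot": [0,0,0.05]},
    {"gripper": -0.38,"linear": [0.03,0.028,0],"delta_rot": [0,0,0.065]},
    {"gripper": -0.38,"linear": [0.036,0.033,0],"delta_rot": [0,0,0.077]},
    {"gripper": -0.38,"linear": [0.039,0.036,0],"delta_rot": [0,0,0.082]},
    {"gripper": -0.38,"linear": [0.039,0.036,0],"delta_rot": [0,0,0.082]}
  ]
}}

```text
clock: 5.15
position: [0.6032, -0.0964, 0.004]
ee_rot: [0.0, 0.686, 0.728, 0.0]
contact_force: [-0.6, 0.1, -3.3]
width: 0.0593
gripper_force: 3.4
```

```bash
python3 - <<'E'
from h import *
e=snap('top','t3.png'); d=snap('side','s3.png')
cv2.imwrite('pics/c3.png',np.vstack([cv2.resize(e['pixels'][150:260,190:390],None,fx=2.9,fy=2.9,interpolation=cv2.INTER_CUBIC),cv2.resize(d['pixels'][150:330,240:530],None,fx=2,fy=2,interpolation=cv2.INTER_CUBIC)[:280,:580]]))
E
```

```text
(no output)
```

View pics/c3.png

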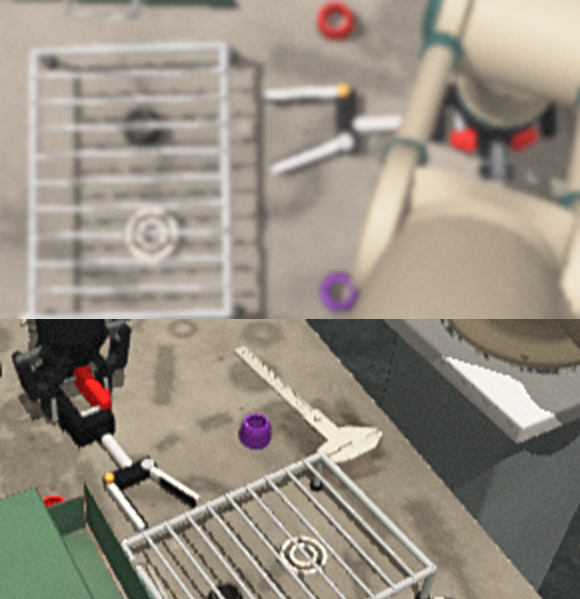

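```bash
python3 - <<'E'
from h import *
e=dict(np.load('pics/t3.png.npz')); C=lambda a:np.array(a)/2.9+[190,150]-.33
s=dict(np.load('pics/s3.png.npz')); S=lambda a:(np.array(a)-[0,319])/2+[240,150]-.25
for n,a,z in(('fixtip',(267,95),.026),('movtip',(275,171),.026),('pivot',(347,142),.028),('screw',(344,90),.026),('shaftA',(365,124),.02),('shaftB',(398,122),.02),('loupe',(143,127),.022),('fixjaw root',(335,93),.026)):
    print(n,ray(e,C([a]),z).round(4))
for n,a,z in(('fixtip',(141,525),.026),('movtip',(195,500),.026),('pivot',(149,464),.028),('screw',(109,478),.026),('shaftA',(128,462),.022),('shaftB',(108,436),.022)):
    print('S',n,ray(s,S([a]),z).round(4))
E
```

```text
fixtip [[0.6159 0.1083]]
movtip [[0.5457 0.0981]]
pivot [[0.574  0.0329]]
screw [[0.6225 0.0374]]
shaftA [[0.5922 0.0172]]
shaftB [[ 0.5949 -0.0132]]
loupe [[0.5836 0.2224]]
fixjaw root [[0.6195 0.0456]]
S fixtip [[0.6178 0.1123]]
S movtip [[0.5525 0.1074]]
S pivot [[0.5735 0.0411]]
S screw [[0.6201 0.0386]]
S shaftA [[0.5903 0.023 ]]
S shaftB [[ 0.5932 -0.0234]]
```

Emit:
{"method": "send_rows", "body": {
  "increments": [
    {"gripper": -0.38,"linear": [0.003,0.005,-0.0005],"delta_rot": [0,0,0]},
    {"gripper": -0.38,"linear": [0.004,0.014,-0.0005],"delta_rot": [0,0,0]},
    {"gripper": -0.38,"linear": [0.003,0.026,-0.0005],"delta_rot": [0,0,0]},
    {"gripper": -0.38,"linear": [0.002,0.038,-0.0005],"delta_rot": [0,0,0]},
    {"gripper": -0.38,"linear": [0.002,0.05,-0.0005],"delta_rot": [0,0,0]},
    {"gripper": -0.38,"linear": [0.001,0.062,-0.0005],"delta_rot": [0,0,0]},
    {"gripper": -0.38,"linear": [0.001,0.073,-0.0005],"delta_rot": [0,0,0]},
    {"gripper": -0.38,"linear": [0.0,0.08,-0.0005],"delta_rot": [0,0,0]}
  ]
}}

```text
clock: 6.05
position: [0.6026, -0.0155, 0.0036]
ee_rot: [0.0, 0.686, 0.728, 0.0]
contact_force: [1.3, -0.5, -3.5]
width: 0.0593
gripper_force: 3.3
```

Emit:
{"method": "send_rows", "body": {
  "increments": [
    {"gripper": -0.38,"linear": [0,0.005,0],"delta_rot": [0,0,0]},
    {"gripper": -0.38,"linear": [-0.001,0.014,0],"delta_rot": [0,0,0]},
    {"gripper": -0.38,"linear": [-0.001,0.024,0],"delta_rot": [0,0,0]},
    {"gripper": -0.38,"linear": [-0.002,0.034,0],"delta_rot": [0,0,0]},
    {"gripper": -0.38,"linear": [-0.003,0.044,0],"delta_rot": [0,0,0]},
    {"gripper": -0.38,"linear": [-0.003,0.053,0],"delta_rot": [0,0,0]},
    {"gripper": -0.38,"linear": [-0.004,0.06,0],"delta_rot": [0,0,0]},
    {"gripper": -0.38,"linear": [-0.004,0.062,0],"delta_rot": [0,0,0]}
  ]
}}

```text
clock: 6.85
position: [0.5983, 0.0461, 0.0035]
ee_rot: [-0.0, 0.686, 0.728, -0.0]
contact_force: [0.4, -0.2, -2.7]
width: 0.0592
gripper_force: 3.3
```

```bash
python3 - <<'E'
from h import *
e=snap('top','t4.png'); d=snap('side','s4.png')
cv2.imwrite('pics/c4.png',np.vstack([cv2.resize(e['pixels'][155:225,195:345],None,fx=4,fy=4,interpolation=cv2.INTER_CUBIC),cv2.resize(d['pixels'][215:320,280:480],None,fx=3,fy=3,interpolation=cv2.INTER_CUBIC)]))
E
```

```text
(no output)
```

View pics/c4.png

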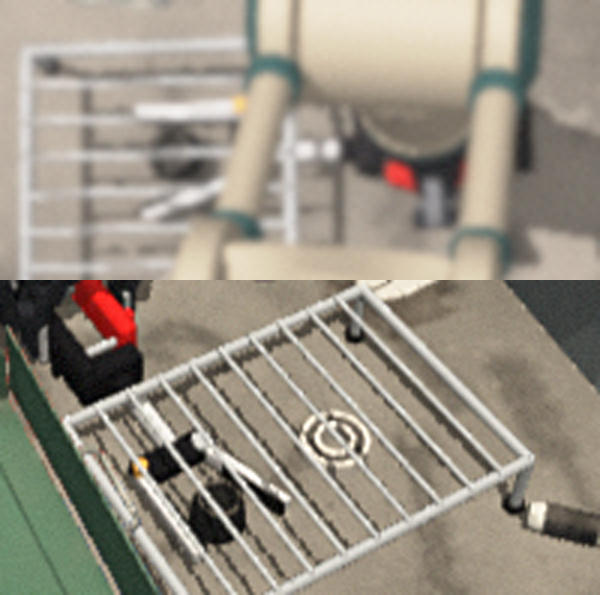

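Emit:
{"method": "send_rows", "body": {
  "increments": [
    {"gripper": -0.33,"linear": [0,0,0],"delta_rot": [0,0,0]},
    {"gripper": -0.28,"linear": [0,0,0],"delta_rot": [0,0,0]},
    {"gripper": -0.23,"linear": [0,0,0],"delta_rot": [0,0,0]},
    {"gripper": -0.19,"linear": [0,0,0],"delta_rot": [0,0,0]},
    {"gripper": -0.16,"linear": [0,0,0],"delta_rot": [0,0,0]},
    {"gripper": -0.14,"linear": [0,0,0],"delta_rot": [0,0,0]},
    {"gripper": -0.14,"linear": [0,0,0],"delta_rot": [0,0,0]},
    {"gripper": -0.14,"linear": [0,0,0],"delta_rot": [0,0,0]}
  ]
}}

```text
clock: 7.75
position: [0.6019, 0.0448, 0.0052]
ee_rot: [0.003, 0.686, 0.727, 0.002]
contact_force: [5.9, 2.2, 5.3]
width: 0.0487
gripper_force: 7.5
```

Emit:
{"method": "send_rows", "body": {
  "increments": [
    {"gripper": -0.14,"linear": [0,0,0.0015],"delta_rot": [0,0,0]},
    {"gripper": -0.14,"linear": [0,0,0.0015],"delta_rot": [0,0,0]},
    {"gripper": -0.14,"linear": [0,0,0.0015],"delta_rot": [0,0,0]}
  ]
}}

```text
clock: 8.05
position: [0.5984, 0.0447, 0.0053]
ee_rot: [0.0, 0.686, 0.727, -0.0]
contact_force: [2.0, -0.1, 4.6]
width: 0.0486
gripper_force: 5.1
```

```bash
python3 - <<'E'
from h import *
s=get_state();print({k:np.round(s[k],4) for k in('position','ee_rot','contact_force','moment','width','gripper_force','clock')})
e=snap('top','t5.png'); d=snap('side','s5.png')
cv2.imwrite('pics/c5.png',np.vstack([cv2.resize(e['pixels'][155:225,195:345],None,fx=4,fy=4,interpolation=cv2.INTER_CUBIC),cv2.resize(d['pixels'][215:320,280:480],None,fx=3,fy=3,interpolation=cv2.INTER_CUBIC)]))
E
```

```text
{'position': array([0.5984, 0.0447, 0.0053]), 'ee_rot': array([ 1.000e-04,  6.862e-01,  7.274e-01, -3.000e-04]), 'contact_force': array([ 2.008 , -0.1385,  4.5989]), 'moment': array([-0.1677, -0.2988,  0.0156]), 'width': np.float64(0.0486), 'gripper_force': np.float64(5.0601), 'clock': np.float64(8.05)}
```

View pics/c5.png

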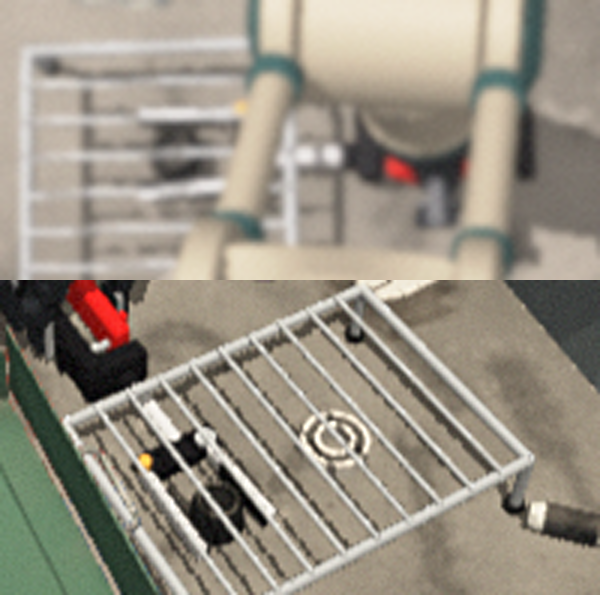

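Emit:
{"method": "send_rows", "body": {
  "increments": [
    {"gripper": -0.14,"linear": [0,0,0.0015],"delta_rot": [0,0,0]},
    {"gripper": -0.13,"linear": [0,0,0.0015],"delta_rot": [0,0,0]},
    {"gripper": -0.12,"linear": [0,0,0.0015],"delta_rot": [0,0,0]},
    {"gripper": -0.11,"linear": [0,0,0.0015],"delta_rot": [0,0,0]},
    {"gripper": -0.11,"linear": [0,0,0.0015],"delta_rot": [0,0,0]}
  ]
}}

```text
clock: 8.65
position: [0.5978, 0.0452, 0.0059]
ee_rot: [-0.001, 0.686, 0.727, -0.001]
contact_force: [-0.2, -0.1, -3.3]
width: 0.0476
gripper_force: 4.4
```

Emit:
{"method": "send_rows", "body": {
  "increments": [
    {"gripper": -0.1,"linear": [0,0,0],"delta_rot": [0,0,0]},
    {"gripper": -0.09,"linear": [0,0,0],"delta_rot": [0,0,0]},
    {"gripper": -0.08,"linear": [0,0,0],"delta_rot": [0,0,0]},
    {"gripper": -0.08,"linear": [0,0,0],"delta_rot": [0,0,0]},
    {"gripper": -0.08,"linear": [0,0,0],"delta_rot": [0,0,0]}
  ]
}}

```text
clock: 9.15
position: [0.5986, 0.0451, 0.0066]
ee_rot: [0.0, 0.686, 0.727, 0.0]
contact_force: [-0.6, -0.3, -3.5]
width: 0.0465
gripper_force: 4.6
```

Emit:
{"method": "send_rows", "body": {
  "increments": [
    {"gripper": -0.07,"linear": [0,0,0],"delta_rot": [0,0,0]},
    {"gripper": -0.06,"linear": [0,0,0],"delta_rot": [0,0,0]},
    {"gripper": -0.06,"linear": [0,0,0],"delta_rot": [0,0,0]},
    {"gripper": -0.06,"linear": [0,0,0],"delta_rot": [0,0,0]}
  ]
}}

```text
clock: 9.55
position: [0.5986, 0.0451, 0.0066]
ee_rot: [0.0, 0.686, 0.727, 0.0]
contact_force: [-0.5, 0.0, -4.1]
width: 0.0453
gripper_force: 5.0
```

Emit:
{"method": "send_rows", "body": {
  "increments": [
    {"gripper": -0.05,"linear": [0,0,-0.0005],"delta_rot": [0,0,0]},
    {"gripper": -0.04,"linear": [0,0,-0.0005],"delta_rot": [0,0,0]},
    {"gripper": -0.04,"linear": [0,0,-0.0005],"delta_rot": [0,0,0]},
    {"gripper": -0.04,"linear": [0,0,-0.0005],"delta_rot": [0,0,0]}
  ]
}}

```text
clock: 9.95
position: [0.5988, 0.045, 0.0062]
ee_rot: [0.0, 0.686, 0.727, 0.0]
contact_force: [0.1, -0.2, -2.7]
width: 0.0447
gripper_force: 6.5
```

Emit:
{"method": "send_rows", "body": {
  "increments": [
    {"gripper": -0.033,"linear": [0,0,0],"delta_rot": [0,0,0]},
    {"gripper": -0.028,"linear": [0,0,0],"delta_rot": [0,0,0]},
    {"gripper": -0.028,"linear": [0,0,0],"delta_rot": [0,0,0]},
    {"gripper": -0.028,"linear": [0,0,0],"delta_rot": [0,0,0]}
  ]
}}

```text
clock: 10.35
position: [0.5989, 0.045, 0.0062]
ee_rot: [0.0, 0.686, 0.727, 0.0]
contact_force: [-0.1, -1.8, -2.2]
width: 0.0444
gripper_force: 10.0
```

Emit:
{"method": "send_rows", "body": {
  "increments": [
    {"gripper": -0.028,"linear": [0.0002,-0.003,0],"delta_rot": [0,0,0]},
    {"gripper": -0.028,"linear": [0.0005,-0.008,0],"delta_rot": [0,0,0]},
    {"gripper": -0.028,"linear": [0.001,-0.015,0],"delta_rot": [0,0,0]},
    {"gripper": -0.028,"linear": [0.0014,-0.023,0],"delta_rot": [0,0,0]},
    {"gripper": -0.028,"linear": [0.0018,-0.031,0],"delta_rot": [0,0,0]},
    {"gripper": -0.028,"linear": [0.0023,-0.04,0],"delta_rot": [0,0,0]},
    {"gripper": -0.028,"linear": [0.0028,-0.048,0],"delta_rot": [0,0,0]},
    {"gripper": -0.028,"linear": [0.003,-0.053,0],"delta_rot": [0,0,0]}
  ]
}}

```text
clock: 11.15
position: [0.6017, -0.009, 0.0061]
ee_rot: [0.0, 0.687, 0.727, 0.0]
contact_force: [-0.0, 2.6, -0.5]
width: 0.0441
gripper_force: 9.8
```

Emit:
{"method": "send_rows", "body": {
  "increments": [
    {"gripper": -0.028,"linear": [0.0003,-0.005,0],"delta_rot": [0,0,0]},
    {"gripper": -0.028,"linear": [0.0008,-0.013,0],"delta_rot": [0,0,0]},
    {"gripper": -0.028,"linear": [0.0013,-0.023,0],"delta_rot": [0,0,0]},
    {"gripper": -0.028,"linear": [0.002,-0.034,0],"delta_rot": [0,0,0]},
    {"gripper": -0.028,"linear": [0.0026,-0.045,0],"delta_rot": [0,0,0]},
    {"gripper": -0.028,"linear": [0.0033,-0.056,0],"delta_rot": [0,0,0]},
    {"gripper": -0.028,"linear": [0.0039,-0.067,0],"delta_rot": [0,0,0]},
    {"gripper": -0.028,"linear": [0.0043,-0.074,0],"delta_rot": [0,0,0]}
  ]
}}

```text
clock: 11.95
position: [0.606, -0.0832, 0.0061]
ee_rot: [0.0, 0.687, 0.727, 0.0]
contact_force: [-0.6, 3.1, -0.3]
width: 0.0442
gripper_force: 9.8
```

Emit:
{"method": "send_rows", "body": {
  "increments": [
    {"gripper": -0.028,"linear": [0.0003,-0.005,0],"delta_rot": [0,0,0]},
    {"gripper": -0.028,"linear": [0.0008,-0.013,0],"delta_rot": [0,0,0]},
    {"gripper": -0.028,"linear": [0.0013,-0.023,0],"delta_rot": [0,0,0]},
    {"gripper": -0.028,"linear": [0.002,-0.034,0],"delta_rot": [0,0,0]},
    {"gripper": -0.028,"linear": [0.0026,-0.045,0],"delta_rot": [0,0,0]},
    {"gripper": -0.028,"linear": [0.0033,-0.056,0],"delta_rot": [0,0,0]},
    {"gripper": -0.028,"linear": [0.0038,-0.065,0],"delta_rot": [0,0,0]},
    {"gripper": -0.028,"linear": [0.004,-0.069,0],"delta_rot": [0,0,0]}
  ]
}}

```text
clock: 12.75
position: [0.6101, -0.1522, 0.0061]
ee_rot: [0.0, 0.687, 0.727, 0.0]
contact_force: [-0.8, 4.5, 1.9]
width: 0.0441
gripper_force: 9.9
```

```bash
python3 - <<'E'
from h import *
e=snap('top','t6.png'); d=snap('side','s6.png')
cv2.imwrite('pics/c6.png',np.vstack([cv2.resize(e['pixels'][140:260,195:440],None,fx=2.4,fy=2.4,interpolation=cv2.INTER_CUBIC)[:,:588],cv2.resize(d['pixels'][110:260,200:396],None,fx=3,fy=3,interpolation=cv2.INTER_CUBIC)[120:420]]))if 0 else cv2.imwrite('pics/c6.png',cv2.resize(d['pixels'][100:280,220:440],None,fx=3,fy=3,interpolation=cv2.INTER_CUBIC))
E
```

```text
(no output)
```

View pics/c6.png

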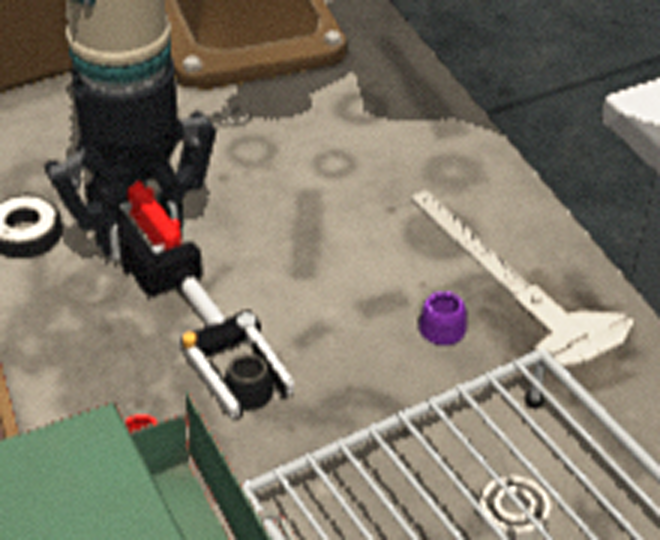

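Emit:
{"method": "send_rows", "body": {
  "increments": [
    {"gripper": -0.06,"linear": [0,0,0],"delta_rot": [0,0,0]},
    {"gripper": -0.1,"linear": [0,0,-0.0005],"delta_rot": [0,0,0]},
    {"gripper": -0.16,"linear": [0,0,-0.001],"delta_rot": [0,0,0]},
    {"gripper": -0.22,"linear": [0,0,-0.0015],"delta_rot": [0,0,0]},
    {"gripper": -0.28,"linear": [0,0,-0.002],"delta_rot": [0,0,0]},
    {"gripper": -0.34,"linear": [0,0,-0.002],"delta_rot": [0,0,0]},
    {"gripper": -0.4,"linear": [0,0,-0.002],"delta_rot": [0,0,0]},
    {"gripper": -0.46,"linear": [0,0,-0.002],"delta_rot": [0,0,0]}
  ]
}}

```text
clock: 13.65
position: [0.61, -0.1505, 0.0037]
ee_rot: [-0.0, 0.686, 0.727, 0.0]
contact_force: [-1.0, 0.8, -0.2]
width: 0.0625
gripper_force: 0.5
```

Emit:
{"method": "send_rows", "body": {
  "increments": [
    {"gripper": -0.6,"linear": [0,0,0],"delta_rot": [0,0,0]},
    {"gripper": -0.8,"linear": [0,0,0],"delta_rot": [0,0,0]},
    {"gripper": -0.9,"linear": [0,0,0],"delta_rot": [0,0,0]},
    {"gripper": -0.9,"linear": [0,0,0],"delta_rot": [0,0,0]},
    {"gripper": -0.9,"linear": [0,0,0],"delta_rot": [0,0,0]}
  ]
}}

```text
clock: 14.15
position: [0.6101, -0.151, 0.0042]
ee_rot: [0.0, 0.686, 0.727, 0.0]
contact_force: [0.3, -0.5, 0.1]
width: 0.081
gripper_force: 0.0
```

Free. I raise the hand slowly at first, then clear.

Emit:
{"method": "send_rows", "body": {
  "increments": [
    {"gripper": -0.9,"linear": [0,0,0.008],"delta_rot": [0,0,0]},
    {"gripper": -0.9,"linear": [0,0,0.02],"delta_rot": [0,0,0]},
    {"gripper": -0.9,"linear": [0,0,0.035],"delta_rot": [0,0,0]},
    {"gripper": -0.9,"linear": [0,0,0.06],"delta_rot": [0,0,0]},
    {"gripper": -0.9,"linear": [0,0,0.09],"delta_rot": [0,0,0]},
    {"gripper": -0.9,"linear": [0,0,0.12],"delta_rot": [0,0,0]},
    {"gripper": -0.9,"linear": [0,0,0.15],"delta_rot": [0,0,0]},
    {"gripper": -0.9,"linear": [0,0,0.16],"delta_rot": [0,0,0]}
  ]
}}

```text
clock: 14.95
position: [0.612, -0.1516, 0.1689]
ee_rot: [0.004, 0.686, 0.727, 0.002]
contact_force: [1.0, -0.6, 1.0]
width: 0.0813
gripper_force: 0.0
```

Emit:
{"method": "send_rows", "body": {
  "increments": [
    {"gripper": -0.9,"linear": [0,0,0],"delta_rot": [0,0,0]},
    {"gripper": -0.9,"linear": [0,0,0],"delta_rot": [0,0,0]},
    {"gripper": -0.9,"linear": [0,0,0],"delta_rot": [0,0,0]}
  ]
}}

```text
clock: 15.25
position: [0.6088, -0.1505, 0.1622]
ee_rot: [-0.002, 0.686, 0.727, -0.001]
contact_force: [-0.5, 0.4, -0.0]
width: 0.0816
gripper_force: 0.0
```

```bash
python3 - <<'E'
from h import *
d=snap('side','s7.png')
cv2.imwrite('pics/c7.png',cv2.resize(d['pixels'][60:330,200:480],None,fx=2.2,fy=2.2,interpolation=cv2.INTER_CUBIC))
E
```

```text
(no output)
```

View pics/c7.png

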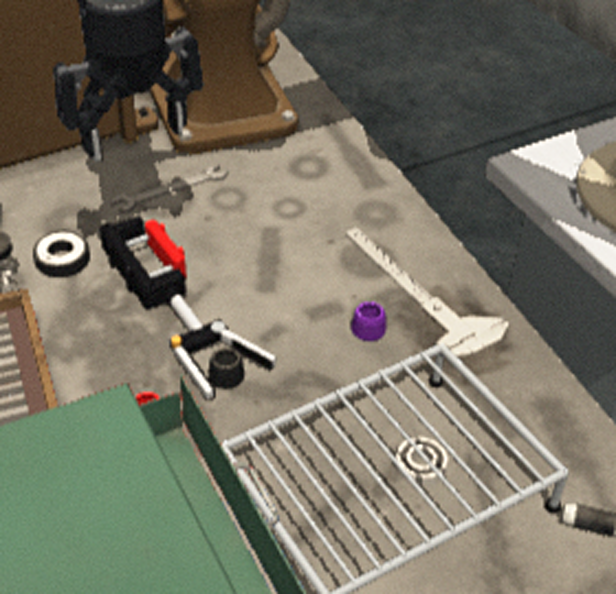

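The loupe stands upright, released between the open jaws at crop (226,367) and well in front of the rack. The reacher lies flat on the bench, and the hand is clear of everything.

```bash
python3 -c "
from rig import sign_off; print(sign_off())"
```

```text
the job is handed in; nothing more can be done
None
```

The job is handed in: the loupe stands upright, about 10 cm in front of the rack and released, with the reacher lying on the bench and the other things where they were; I estimate the jaws held it at about 4 N.

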